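Present the knobbed jar on the tasting carousel and hold it there

TASK

On the chocolate tasting counter, take the sprung carousel by its slender upright handle and slowly turn it until the square jar with the ball-knob lid stands at the front, in line with the serving tongue of the stand. The handle is delicate: grip it lightly, squeezing with no more than about 45 N, and do not touch the jars, which stand loose and must stay upright in their places on the carousel; leave the bottle, bowl and spoon alone. The carousel springs back if let go, so finish while still holding the handle, keeping the carousel still with the jar at the front.

Things in the scene. Friction and masses are not known exactly. Their poses are not given: they have to be found in the camera images.
- stand: Fixed dark wooden stand of the carousel: disc 200 mm across, 22 mm high, under the plate, with a serving tongue 60 mm wide sticking out on one side to 175 mm from the axis (50 mm beyond the plate), a small brass ridge along its middle. Origin on the turning axis at the underside (on the counter); x points along the tongue (the front), z up. Place and yaw vary.
- carousel (a joint): Angle of the plate about the stand's vertical axis, rad, 0 at rest (handle at the front), positive counterclockwise from above, range -2.5 to 2.5. A spring of 0.12 N m/rad brings it back to 0 when let go (1 to 3.5 N at the handle while turned); damping 0.2 N m s/rad. The jars ride on it by friction: keep it slower than 1 rad/s (1.5 is too fast).
- hub (a point): Centre of the plate's upper face, on the turning axis, 36 mm above the counter. The plate is a pale wooden disc 250 mm across and 14 mm thick; a steel boss 32 mm across and 6 mm high sits on it.
- handle: The handle: a round pale wooden grip 18 mm in diameter, 55 mm long, upright, spinning freely (like a crank knob) on a 10 mm steel stem fixed in the plate 85 mm from the carousel's axis. It spans 110 to 165 mm above the counter; fingertips at 120 mm or more clear all jars. Origin at the centre of its lower end, 110 mm above the counter, z up. No finger may squeeze it with more than about 45 N.
- handle_grip (a point): Point on the axis of the wooden grip, 140 mm above the counter, 25 mm below its top.
- knob_jar: The marked jar: square frosted-glass jar, 40 x 40 mm, 50 mm high, with an 8 mm wooden lid 42 mm square and a 26 mm wooden ball knob on it, 81 mm high in all (top at 117 mm above the counter), 0.15 kg, loose on the plate at about 85 mm from the axis. Origin at the centre of its underside, z up.
- round_jar0: Round frosted-glass jar 42 mm across with a flat round wooden lid 44 mm across, no knob, 58 mm high in all (top 94 mm above the counter), 0.15 kg, loose on the plate about 85 mm from the axis. Origin at the centre of its underside. The four jars stand about 60 and 120 degrees to either side of the handle, in an order that changes.
- round_jar1: Second round jar, the same.
- round_jar2: Third round jar, the same.
- milk_bottle: Bystander: clear bottle, 60 mm across, 150 mm high, standing beside the carousel. Origin at the centre of its underside.
- bowl: Bystander: white bowl, 110 mm across, 50 mm high. Origin at the centre of its underside.
- spoon: Bystander: spoon lying on the counter. Origin under its middle.

How it is judged:
On the way, in this order (a step that is already met when the one before it is completed fails the run):
1. the carousel's handle is taken hold of (contact force between the fingers and handle above 0.8 N), for 0.2 s.
2. the knobbed jar is at the front and held there still by the handle (y of knob_jar in the frame of stand between -0.012 and 0.012 m and x of knob_jar in the frame of stand above 0.05 m and velocity of joint carousel between -0.05 and 0.05 rad/s and contact force between the fingers and handle above 0.8 N), for 0.3 s.
At the end, for the whole second after the job is handed in: The knobbed jar's centre is on the front side, within 12 mm sideways of the middle line of the tongue; the carousel is still (under 0.05 rad/s) with the fingers still holding the handle (over 0.8 N of contact); all four jars stand upright on the plate, centres within 110 mm of its axis (all of step 2 and angle between each of knob_jar, round_jar0, round_jar1, round_jar2's own z axis and vertical below 0.15 rad and horizontal distance between each of knob_jar, round_jar0, round_jar1, round_jar2 and hub below 0.11 m and height (world z) of each of knob_jar, round_jar0, round_jar1, round_jar2 above 0.03 m); the arm keeps its last pose, push and grip.
It fails at once if the handle squeezed too hard (over 100 N, both fingers together: a grip of about 50 N) (contact force between the fingers and handle above 100 N).
It fails at once if the carousel turned faster than 1.5 rad/s (velocity of joint carousel above 1.5 rad/s or velocity of joint carousel below -1.5 rad/s).
It fails at once if a jar touched by the robot (over 1 N) (contact force between any of the fingers, the arm and knob_jar above 1 N or contact force between any of the fingers, the arm and round_jar0 above 1 N or contact force between any of the fingers, the arm and round_jar1 above 1 N or contact force between any of the fingers, the arm and round_jar2 above 1 N).
It fails at once if a jar tipped over (more than 0.4 rad) (angle between any of knob_jar, round_jar0, round_jar1, round_jar2's own z axis and vertical above 0.4 rad).
It fails at once if the bottle, bowl or spoon moved by more than 20 mm (distance of any of milk_bottle, bowl, spoon from where it was at the start of the episode above 0.02 m).
It also fails if it takes over 35 s, if anything falls off the work surface, if the arm or the gripper's body presses on something with over 40 N, if the wrist force passes 120 N, or if a joint passes its speed limit or range.

ROBOT

A 6-joint arm with a two-finger parallel gripper is mounted at the origin on the work surface. World frame = base frame: x ahead of the robot, y to its left, z up, the work surface at z = 0. Lengths are in m, angles in rad, forces in N, time in s.
With the tool pointing down it reaches from about 0.35 to 0.975 m from the base axis. Payload 7.1 kg.
Tool frame: the origin (TCP) lies midway between the tips of the shut fingers; the grasp point (between the pads) lies 19 mm behind it; z points along the fingers, x is the direction in which the jaws open and shut, and the axes are right-handed (so a half turn about z gives the same grasp; the last joint's range is limited). The gripper opens to 88 mm and grips with 3 to 60 N. Pads are 20 mm wide; open, the fingers measure 115 mm over their backs; the gripper's body (75 mm by 178 mm) begins 61 mm behind the grasp point.
Start: joints at [-1.162, 0.423, 1.63, -0, 1.089, -0.019], TCP at [0.259, -0.569, 0.223] pointing down, gripper open.
Joint ranges: [-3, 3], [-0.9, 2.11], [0.09, 2.58], [-1.31, 4.45], [0.11, 2.69], [-2.54, 2.54]. Speed limits (rad/s): [2.39, 2.39, 3.01, 3.14, 3.14, 3.14].

INTERFACE

Orientations are given as a unit quaternion [w, x, y, z].
In Python, from station import move_pose, movel, movej, command_gripper, wait, inverse_kinematics, read_camera, camera_info, MotionError, job_done, get_time, get_joint_pos, get_qvel, get_effort, get_tcp_pos, get_ee_rot, get_ft_force, get_ft_torque, get_grip_width gives the robot as it stands. Calls block until the motion is done:
- move_pose(position, orientation): joint-space move of the TCP to a pose.
- movel(position, frame=None, v=0.15, until_force=None): straight line of the TCP; frame=None keeps the orientation; v is the mean speed in m/s. With until_force (N) it stops when the force on the tool has changed by that much, and returns True; else False.
- movej(angles): joint-space move.
- command_gripper(opening): opening from 0.0 (shut) to 1.0 (fully open); the grip force is fixed at half the most; returns when the fingers have stopped.
- wait(seconds).
- inverse_kinematics(position, orientation): joint angles nearest the present ones, or None.
- read_camera(name): name is "scene" or "top" or "wrist"; returns the picture (400x640x3 uint8, red, green, blue); there is no depth.
- camera_info(name): a dict with "intrinsics" (3x3 intrinsics, pixels), "dist" ([k1, k2, p1, p2, k3] as OpenCV has them; the pictures are not rectified), "T" (4x4, takes a point from camera to world coordinates); the wrist camera has in their place "tool_from_camera" (4x4, takes a point from camera to tool coordinates, whose origin is the TCP and whose axes are the tool frame's). Camera axes: x right, y up, looking along -z (the intrinsics and any distortion apply to the point x, -y, -z); pixel columns grow to the right and rows downward; lengths in m; the calibration is good to about 2 mm. A picture is of the moment at which its call begins: read the wrist's pose just before it. camera_info takes no time and is no camera call.
A pose or a line that the arm cannot do raises MotionError and nothing moves.
- job_done(): hands the job in, once; it reports no verdict.
Readings, each from a call of its own:
- get_time(): time.
- get_joint_pos(): joint angles.
- get_qvel(): joint speeds.
- get_effort(): joint torques, N m.
- get_tcp_pos(): TCP position.
- get_ee_rot(): TCP orientation.
- get_ft_force(): force on the tool from outside, world axes, zero at the start.
- get_ft_torque(): the same for the moment, N m.
- get_grip_width(): opening from 0.0 (shut) to 1.0 (fully open).
Only numpy, scipy, OpenCV 4.12 (cv2) and the standard library are available. Lean on these libraries where they do the work, as an engineer would, in place of code of your own. Each camera call takes 0.05 s, during which the arm holds its last target.

## Working session

There is one attempt and no reset: what is moved stays moved. The work goes in short steps, each a Python script; the robot and the scene stay as the last script left them, time stands still between calls to the robot, and variables do not carry over. Pictures are saved under pics/ and viewed, and the job is handed in when it is done.

```bash
ls; mkdir -p pics; python3 - <<'E'
from station import *
import cv2,numpy as np
for n in ["scene","top"]:
    im=read_camera(n); cv2.imwrite(f"pics/{n}0.png",cv2.cvtColor(im,cv2.COLOR_RGB2BGR))
    i=camera_info(n); print(n,np.round(i["intrinsics"],1).tolist(),i["dist"],np.round(i["T"],3).tolist())
print(get_time(),get_tcp_pos(),get_ee_rot(),get_ft_force())
print(camera_info("wrist"))
E
```

```text
pics
scene [[415.5, 0.0, 332.5], [0.0, 415.5, 201.4], [0.0, 0.0, 1.0]] [-0.05641706  0.          0.          0.          0.        ] [[0.591, -0.612, 0.526, 1.089], [0.807, 0.444, -0.39, -0.437], [0.005, 0.655, 0.756, 0.963], [0.0, 0.0, 0.0, 1.0]]
top [[382.2, 0.0, 314.3], [0.0, 382.2, 205.5], [0.0, 0.0, 1.0]] [-0.00823564  0.          0.          0.          0.        ] [[-0.028, 0.992, -0.124, 0.374], [-1.0, -0.027, 0.015, 0.038], [0.011, 0.125, 0.992, 1.254], [0.0, 0.0, 0.0, 1.0]]
0.1 [ 0.2591126  -0.56821898  0.22201116] [-3.62581660e-04  8.41091710e-01 -5.40892138e-01 -5.47091092e-04] [-0.99173442 -0.21407672 -0.67799049]
{'intrinsics': array([[316.19809681,   0.        , 315.34909753],
       [  0.        , 316.19809681, 195.31664577],
       [  0.        ,   0.        ,   1.        ]]), 'dist': array([-0.01897723,  0.        ,  0.        ,  0.        ,  0.        ]), 'tool_from_camera': array([[ 9.99999939e-01,  1.50620292e-04,  3.14115962e-04,
        -6.24167952e-04],
       [ 2.35355051e-04, -9.56898076e-01, -2.90423857e-01,
        -7.97770876e-02],
       [ 2.56833234e-04,  2.90423913e-01, -9.56898053e-01,
        -1.62385454e-01],
       [ 0.00000000e+00,  0.00000000e+00,  0.00000000e+00,
         1.00000000e+00]])}
```

View pics/scene0.png

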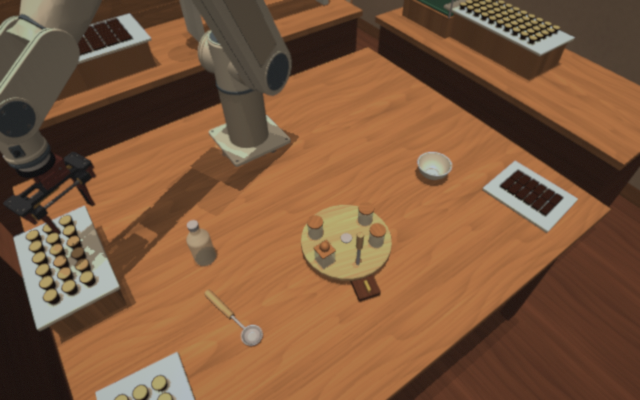

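View pics/top0.png

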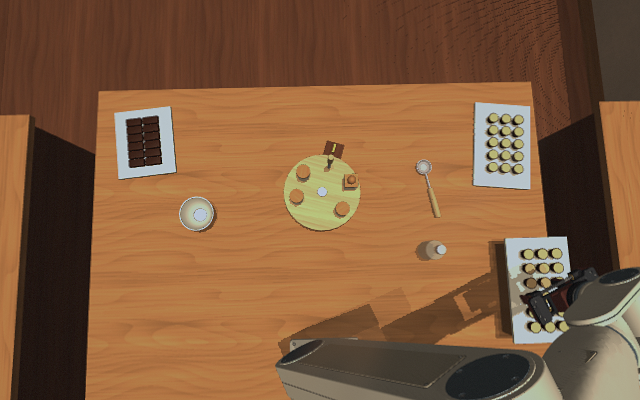

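The top view shows the plate at about (322,192), the handle and tongue at (330-334,150-165), and the knob jar at (351,181). The knob jar is clockwise of the handle, so I need roughly +60° of turn. I'll crop in to measure.

```bash
cat > h.py <<'E'
from station import *
import cv2,numpy as np
def ray(n,uv,T=None):
    i=camera_info(n); 
    if T is None: T=i["T"]
    p=cv2.undistortPoints(np.array([[uv]],float),i["intrinsics"],i["dist"])[0,0]
    d=T[:3,:3]@np.array([p[0],-p[1],-1.]); return T[:3,3],d/np.linalg.norm(d)
def onz(n,uv,z,T=None):
    o,d=ray(n,uv,T); return o+d*(z-o[2])/d[2]
def proj(n,P,T=None):
    i=camera_info(n)
    if T is None: T=i["T"]
    c=T[:3,:3].T@(np.array(P)-T[:3,3]); 
    return cv2.projectPoints(np.array([[c[0],-c[1],-c[2]]]),np.zeros(3),np.zeros(3),i["intrinsics"],i["dist"])[0][0,0]
def tri(a,b):
    (o1,d1),(o2,d2)=a,b
    A=np.stack([d1,-d2],1); s=np.linalg.lstsq(A,o2-o1,rcond=None)[0]
    p,q=o1+s[0]*d1,o2+s[1]*d2; return (p+q)/2,np.linalg.norm(p-q)
def wristT():
    import scipy.spatial.transform as st
    q=get_ee_rot(); T=np.eye(4); T[:3,:3]=st.Rotation.from_quat([q[1],q[2],q[3],q[0]]).as_matrix(); T[:3,3]=get_tcp_pos()
    return T@camera_info("wrist")["tool_from_camera"]
def save(f,im): cv2.imwrite(f,cv2.cvtColor(im,cv2.COLOR_RGB2BGR))
E
python3 - <<'E'
import cv2
a=cv2.imread("pics/top0.png")[130:240,270:380]; cv2.imwrite("pics/topc.png",cv2.resize(a,None,fx=5,fy=5,interpolation=cv2.INTER_CUBIC))
a=cv2.imread("pics/scene0.png")[190:310,285:405]; cv2.imwrite("pics/scenec.png",cv2.resize(a,None,fx=5,fy=5,interpolation=cv2.INTER_CUBIC))
E
```

```text
(no output)
```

View pics/topc.png

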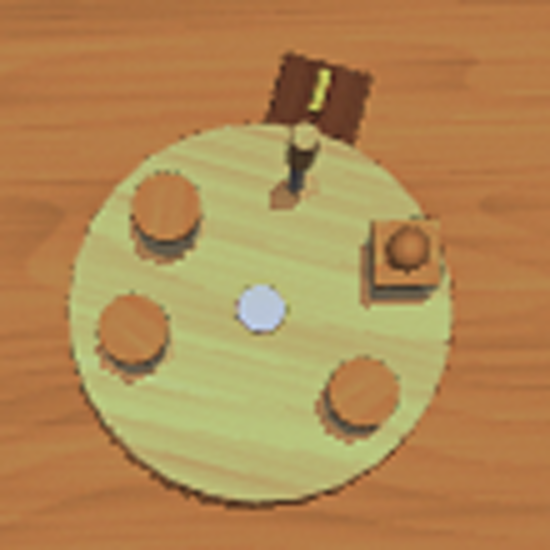

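View pics/scenec.png

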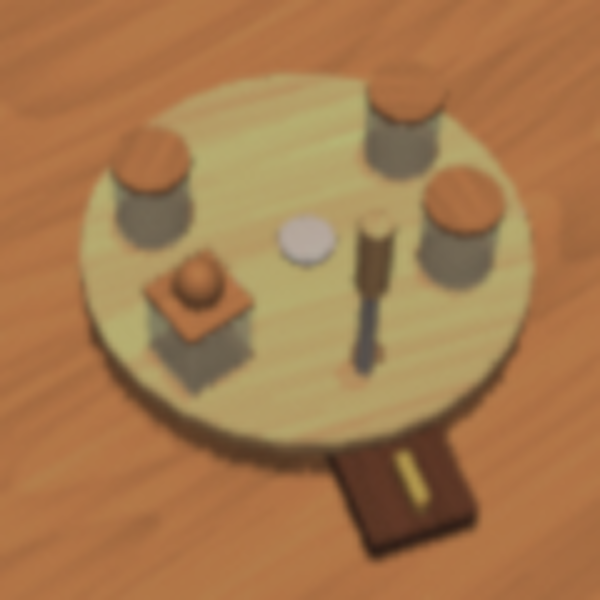

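```bash
cat > m.py <<'E'
from h import *
t=lambda x,y:((x+.5)/5-.5+270,(y+.5)/5-.5+130)
s=lambda x,y:((x+.5)/5-.5+285,(y+.5)/5-.5+190)
top=dict(boss=t(261,309),hand=t(305,137),ball=t(408,247),ridge=t(319,90))
sc=dict(boss=s(307,239),hand=s(376,223),ball=s(199,280),ridge=s(413,480))
Z=dict(boss=.042,hand=.165,ball=.104,ridge=.024)
for k in Z:
    p,e=tri(ray("top",top[k]),ray("scene",sc[k])); a=onz("top",top[k],Z[k]);b=onz("scene",sc[k],Z[k])
    print(k,p.round(4),e.round(4),a.round(4),b.round(4))
E
python3 m.py
```

```text
boss [ 0.5716 -0.0058  0.0368] 0.0 [ 0.5707 -0.0056  0.042 ] [ 0.5744 -0.0082  0.042 ]
hand [ 0.6528 -0.0306  0.1604] 0.0006 [ 0.6518 -0.03    0.165 ] [ 0.6551 -0.0332  0.165 ]
ball [ 0.5968 -0.0952  0.1024] 0.001 [ 0.5967 -0.0946  0.104 ] [ 0.5974 -0.0963  0.104 ]
ridge [ 0.7182 -0.0492  0.0273] 0.0008 [ 0.7194 -0.0492  0.024 ] [ 0.7167 -0.0482  0.024 ]
```

```bash
cat >> h.py <<'E'
def quat(a): # tool down, x axis at angle a
    return [0.,np.cos(a/2),np.sin(a/2),0.]
E
python3 - <<'E'
from h import *
th=np.radians(-16.5)
q=quat(th-np.pi/2)
move_pose([0.653,-0.0303,0.30],q)
T=wristT(); im=read_camera("wrist"); save("pics/w1.png",im); np.save("w1T.npy",T)
print(get_time(),get_tcp_pos(),get_ee_rot(),q,get_joint_pos(),get_ft_force(),get_grip_width())
for P in ([.5716,-.0058,.042],[.653,-.0305,.165],[.5968,-.095,.104],[.7182,-.0487,.024]): print(proj("wrist",P,T).round(1))
E
```

```text
2.5417 [ 0.65287718 -0.03112412  0.29987342] [-1.33041005e-04 -5.97950246e-01  8.01533209e-01  2.22468572e-05] [0.0, np.float64(0.5983246005706591), np.float64(-0.8012538126910607), 0.0] [-6.57776905e-02  3.93739430e-01  1.48971970e+00 -1.46009412e-04
  1.25836478e+00  1.79397710e+00] [-0.60994201 -0.04435551 -0.16704459] 1.0008153261954766
[314.8 220.1]
[315.1 184.7]
[380.5 200.2]
[314.2 108.6]
```

View pics/w1.png

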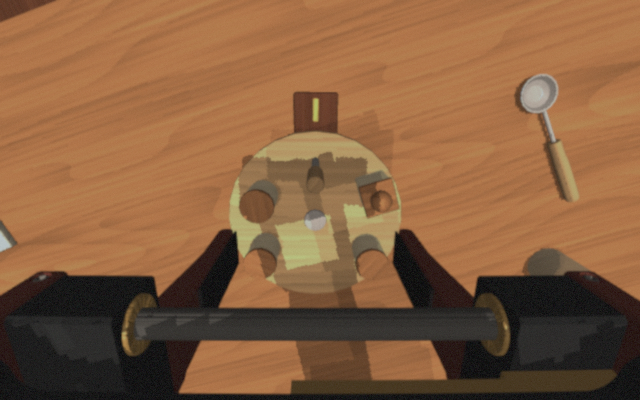

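The wrist view shows the ridge at (316,110), handle top at (315,182), boss at (315,220) and ball at (381,201). All of these match the earlier estimate. I'll zoom in to refine them.

```bash
python3 - <<'E'
import cv2
a=cv2.imread("pics/w1.png")[85:245,220:420]; cv2.imwrite("pics/w1c.png",cv2.resize(a,None,fx=4,fy=3.75,interpolation=cv2.INTER_CUBIC))
E
```

```text
(no output)
```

View pics/w1c.png

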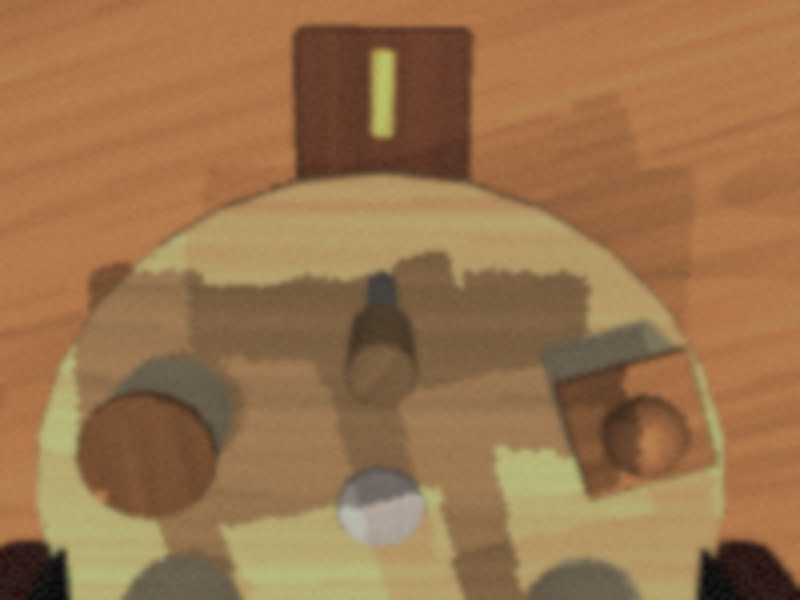

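```bash
python3 - <<'E'
from h import *
T=np.load("w1T.npy"); c=lambda x,y:((x+.5)/4-.5+220,(y+.5)/3.75-.5+85)
L=[(557,380),(680,347),(718,465),(590,497)]
P={k:onz("wrist",c(*v),z,T) for k,v,z in [("boss",(381,506),.042),("hand",(380,372),.165),("ball",(646,435),.104),("ridge",(383,94),.024)]}
P["lid"]=np.mean([onz("wrist",c(*v),.094,T) for v in L],0)
for k,p in P.items():
    d=p-P["boss"]; print(k,p.round(4),np.hypot(d[0],d[1]).round(4),np.degrees(np.arctan2(d[1],d[0])).round(1))
E
```

```text
boss [ 0.5724 -0.0062  0.042 ] 0.0 0.0
hand [ 0.6539 -0.0303  0.165 ] 0.085 -16.5
ball [ 0.5961 -0.0956  0.104 ] 0.0925 -75.2
ridge [ 0.7164 -0.0497  0.024 ] 0.1505 -16.8
lid [ 0.5972 -0.0949  0.094 ] 0.0921 -74.4
```

```bash
python3 - <<'E'
from h import *
command_gripper(0.45)
p=[0.6535,-0.0303]
print(movel([*p,0.20],v=0.12), movel([*p,0.126],v=0.06,until_force=5))
print(get_time(),get_tcp_pos(),get_ft_force())
command_gripper(0.0)
wait(0.4)
print(get_time(),get_grip_width(),get_tcp_pos(),get_ft_force())
T=wristT(); save("pics/w2.png",read_camera("wrist")); save("pics/s2.png",read_camera("scene")[150:310,245:445].repeat(3,0).repeat(3,1))
E
```

```text
False False
5.7917 [ 0.65384516 -0.03031486  0.12651251] [0.0727063  0.86073498 0.27090675]
6.6667 0.19964504454246831 [ 0.65360967 -0.03030047  0.12619568] [-0.52003617 -0.41426652  3.76738775]
```

View pics/w2.png

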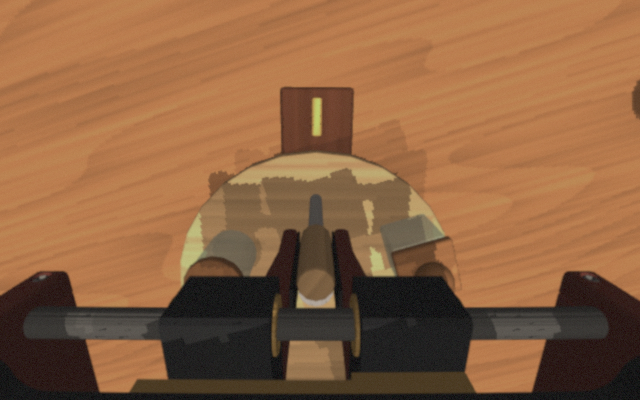

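View pics/s2.png

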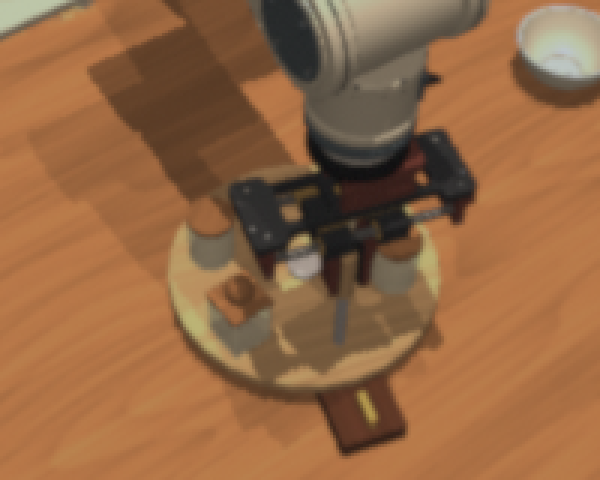

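The handle is held between the pads, width about 17.6 mm. I'll turn it slowly along the arc, starting with a small test step.

View pics/w3.png

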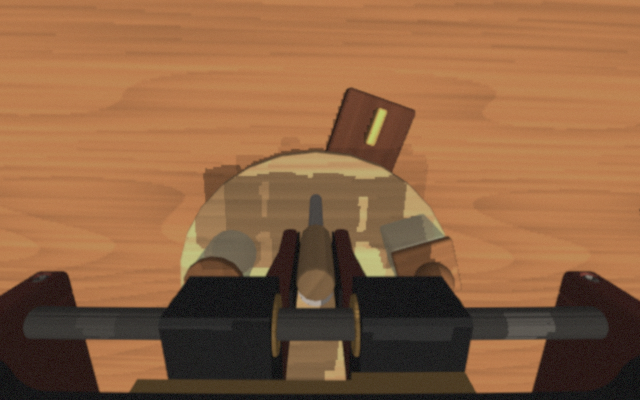

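The handle and plate are turning with the gripper, and the jars haven't moved on the plate. The tongue now appears rotated to the right, at (372,125). I'll carry on to the full angle.

```bash
python3 - <<'E'
from h import *
hub=np.array([0.5724,-0.0062]); z=0.126; th0=np.arctan2(-.0303+.0062,.6536-.5724)
def step(deg,v=.02):
    th=th0+np.radians(deg); p=hub+.085*np.array([np.cos(th),np.sin(th)])
    movel([*p,z],quat(th-np.pi/2),v=v)
for d in (23,28,33,38,43,48,53,58.2):
    step(d); print(d,round(get_time(),2),get_tcp_pos().round(4),get_ft_force().round(1),round(get_grip_width(),3))
wait(.3)
np.save("w4T.npy",wristT())
save("pics/w4.png",read_camera("wrist")); save("pics/s4.png",read_camera("scene")); save("pics/t4.png",read_camera("top"))
a=cv2.imread("pics/s4.png")[190:310,285:405]; cv2.imwrite("pics/s4c.png",cv2.resize(a,None,fx=5,fy=5,interpolation=cv2.INTER_CUBIC))
a=cv2.imread("pics/t4.png")[130:240,270:380]; cv2.imwrite("pics/t4c.png",cv2.resize(a,None,fx=5,fy=5,interpolation=cv2.INTER_CUBIC))
E
```

```text
23 9.26 [0.6566 0.0034 0.1261] [-2.6 -0.6  5.2] 0.201
28 9.78 [0.6555 0.0107 0.1261] [-2.5 -0.5  4.8] 0.203
33 10.29 [0.6537 0.0179 0.1261] [-1.7 -1.8  5.7] 0.198
38 10.81 [0.6513 0.0249 0.1261] [-2.3 -0.7  4.4] 0.199
43 11.32 [0.6483 0.0316 0.1262] [-2.1 -2.5  5.8] 0.201
48 11.84 [0.6448 0.0382 0.1262] [-1.6 -2.7  6.3] 0.197
53 12.36 [0.6406 0.0443 0.1262] [-1.6 -1.7  6.3] 0.198
58.2 12.89 [0.6358 0.0503 0.1262] [-1.5 -3.4  5.7] 0.197
```

View pics/w4.png

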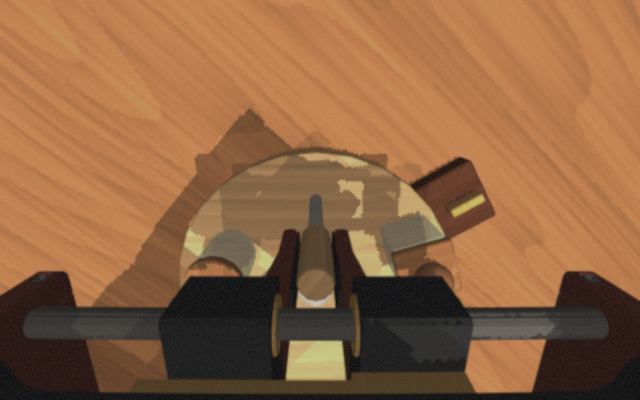

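View pics/s4c.png

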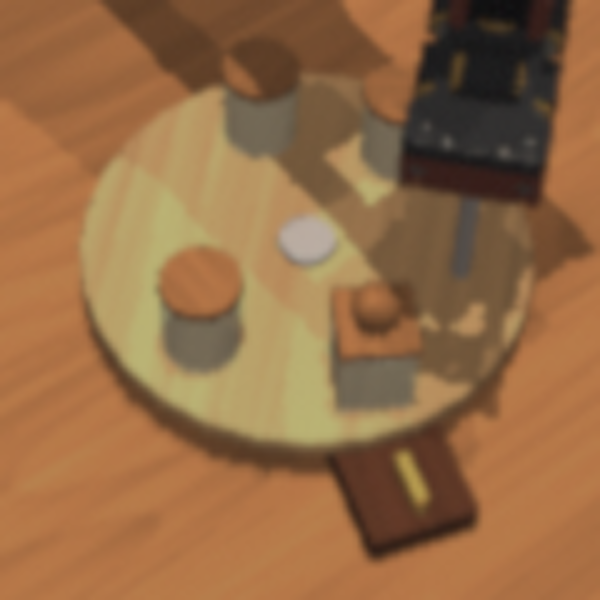

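View pics/t4c.png

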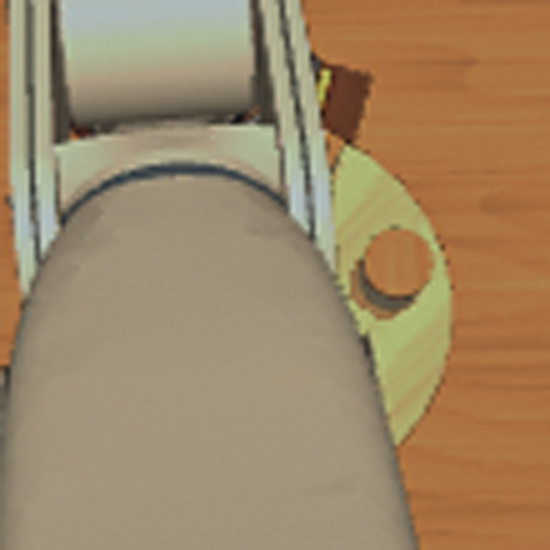

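In the scene view the ball is at crop (377,306), the boss at (307,239) and the ridge at (413,480). All jars are upright. Next I'll work out the sideways offset, using the scene camera relative to its own boss and ridge.

```bash
python3 - <<'E'
from h import *
s=lambda x,y:((x+.5)/5-.5+285,(y+.5)/5-.5+190)
b=onz("scene",s(307,239),.042)[:2]; r=onz("scene",s(413,480),.024)[:2]
f=(r-b)/np.linalg.norm(r-b); n=np.array([-f[1],f[0]])
for k,p in dict(ball=onz("scene",s(377,306),.104),lid=np.mean([onz("scene",s(*c),.094) for c in [(333,287),(412,281),(421,352),(338,358)]],0)).items():
    d=p[:2]-b; print(k,"x",d@f,"y",d@n)
print(np.degrees(np.arctan2(f[1],f[0])),get_qvel().round(4),get_ft_force().round(1),get_grip_width(),get_time())
E
```

```text
ball x 0.09137495320323798 y -0.0009484450867621353
lid x 0.09237377585663041 y -0.0013004885972244195
-15.705087644580448 [-0.0004 -0.0005  0.0009  0.0001 -0.0019 -0.0002] [-2.3 -2.9  5.2] 0.19857616706313055 13.3417
```

```bash
python3 - <<'E'
from h import *
wait(.6); print(get_time(),get_tcp_pos(),get_grip_width(),get_ft_force()); print(job_done())
E
```

```text
13.9417 [0.63583975 0.05026693 0.1261782 ] 0.19548180025669543 [-1.15099131 -3.57477811  5.6186372 ]
the job is handed in; nothing more can be done
None
```

I turned the carousel about 58° counterclockwise by its handle and handed the job in with the square knob jar at the front and the gripper still holding the handle. No verdict is reported, so what follows rests on my own last checks.

- **Position:** in the scene camera the knob jar's centre is about 1 mm off the tongue's middle line (limit 12 mm) and about 92 mm from the axis. The task says about 85 mm, but I measured 92–93 mm before turning too, so the jar did not slide.
- **Stillness:** the arm's joint speeds were essentially zero at the end. I had no direct reading of the carousel's own speed. Each step of the turn averaged about 0.25 rad/s.
- **Grip:** the opening held at about 17 mm on the 18 mm grip. Finger force is set by the gripper at 30 N per finger. I did not measure it directly, and the wrist force stayed under about 8 N while the handle was held.
- **Jars and bystanders:** every jar visible in the last pictures was upright and in place on the plate, although the arm hid part of the carousel from the top camera. I did not measure the bottle, bowl or spoon again; the gripper stayed well clear of them.

The scene and top cameras disagreed by 2–4 mm on absolute positions. For that reason I measured the final offset against the boss and brass ridge within one picture. The run took about 14 s of the 35 s allowed.

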